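Blow out the bench air line with the red push-pull valve

ROBOT

A 6-joint arm with a two-finger parallel gripper is mounted at the origin on a cart in front of the work surface, level with it; the furniture and walls round the work are solid. World frame = base frame: x ahead of the robot, y to its left, z up, the work surface at z = 0. Lengths are in mm, angles in rad, forces in N, time in s.
With the tool pointing down it reaches from about 350 to 975 mm from the base axis. Payload 7.1 kg.
Tool frame: the origin (TCP) lies at the very end of the fingers, on their centre line; the grasp point (between the pads) lies 19 mm behind it (ctrl.grasp_offset is the distance from the TCP to the grasp point, in mm); z points along the fingers, y is the line along which they close (so a half turn about z gives the same grasp; the last joint's range is limited). The gripper opens to 88 mm and grips with 3 to 60 N. Pads are 20 mm wide; open, the fingers measure 115 mm over their backs; the gripper's body (75 mm by 178 mm) begins 61 mm behind the grasp point.
Start: joints at [-1.321, 0.423, 1.63, -0, 1.089, -0.019], TCP at [166.003, -602.535, 222.675] pointing down, gripper open.
Joint ranges: [-3, 3], [-0.9, 2.11], [0.09, 2.58], [-1.31, 4.45], [0.11, 2.69], [-2.54, 2.54]. Speed limits (rad/s): [2.39, 2.39, 3.01, 3.14, 3.14, 3.14].

INTERFACE

Orientations are given as a rotation vector (axis times angle).
In Python, from workcell import ctrl, viewer, ticket, models gives the robot as it stands.
- The arm moves only by the tool play_rows, never from a script. Its arguments are lists of equal length, an entry for each row: "dp": the shift along the world's x, y, z in mm, a list of three; "yaw": the turn about the world's z in degrees. In form: {"dp": [[tx, ty, tz], ...], "yaw": [yaw, ...]}. A call has 1 to 8 rows; each row shifts and turns the commanded pose from where the row before left it; what a row does not reach is not made up. A row lasts 1/12 s, in which the tool goes at most 41.7 mm and 7.16 degrees, less where a joint would pass 70% of its speed; a pose out of reach is approached as far as the arm can. A call is refused whole if a number of a shift passes 41.7 or a number of a turn 7.16, either way. A call with a gripper value outside its range is refused whole. "gripper" is the closure, from 0 (fully open) to 1 (shut), set as the call begins (left out, the last holds). The fingers move at their own pace and stop on an object; the grip force is fixed at half the most. Time passes only in rows, so rows that do not move let the fingers close. It gives the time, the measured TCP pose, the force, the opening and the grip force at its end, in the units of the state.
- ctrl.get_obs(): the state, without advancing time (a new reading comes with each control period).
- viewer.get_image(name): name is "side" or "top" or "wrist"; returns a dict with "pixels" (480x640x3 uint8, red, green, blue), "range_z" (480x640 float32, mm along the optical axis (not along the pixel's ray), 0 where there is no reading), "fx", "fy", "cx", "cy" (pixels), "T" (4x4, takes a point from camera to world coordinates); the wrist camera has in their place "hand_eye" (4x4, takes a point from camera to tool coordinates, whose origin is the TCP and whose axes are the flange's). Camera axes: x right, y up, looking along -z (the intrinsics and any distortion apply to the point x, -y, -z); pixel columns grow to the right and rows downward; lengths in mm; the calibration is good to about 2 mm. A picture is of the moment at which its call begins: read the wrist's pose just before it.
- ticket.close_job(): hands the job in; it is judged then, once.
Trained networks look in a picture, given as the dict that the camera call returned (one of the last four; its "shot" number tells which), for a name from the list of things; names that differ only in an ending like _2 or _b are one class to them, and where a whole thing is asked for, a point or a joint stands for the part that bears it (a point fixed in the world has none). Each returns a list of dicts, best first, with "conf" (0 to 1); they miss things now and then, are a little off and sometimes report something else, mostly with a low value. They report only what shows in the picture. A call takes as long as a camera call.
- models.look_for(picture, name): "bbox" ([centre column, centre row, width, height] in pixels, round what is visible of it).
- models.landmark_of(picture, name): "location" ([column, row] in pixels: a listed point, or the origin of a listed thing).
The state is a dict: "t": time; "qpos": joint angles; "qvel": joint speeds; "joint_torque": joint torques, N m; "ee_pos": TCP position; "orientation": TCP orientation; "ft_force": force on the tool from outside, world axes, zero at the start; "moment": the same for the moment, N m; "width": finger opening in mm; "grasp_force": force on a finger pad.
Only numpy, scipy, OpenCV 4.12 (cv2) and the standard library are available. Lean on these libraries where they do the work, as an engineer would, in place of code of your own. Each camera call takes 0.05 s, during which the arm holds its last target. There are 200 camera calls.

TASK

Blow out the compressed-air line: pull the red knob straight up out of its valve box until it reaches its on detent, let it stay out for about two seconds, then push it fully in again and let go. Leave the yellow knob pushed in as it is.

Things in the scene. Friction and masses are not known exactly. Their poses are not given: they have to be found in the camera images.
- red_knob_grip (a point): Centre of the red knob's head: upright ribbed cylinder, 32 mm across, 26 mm tall (13 above, 13 below), moving with the knob, on a 14 mm stem with a 28 mm collar, 6 mm high. It stands mid-top of a fixed white box 80x80 mm, 57 high, with a gauge in front. Knob in: this point is 88 mm above the worktop, 31 mm above the box top. Box place and yaw vary.
- red_knob (a joint): Travel of the red knob in m, straight up: 0 = pushed fully in (off), 0.025 = pulled fully out (on), where it meets its stop. A detent holds it at either end and snaps it over near the middle of the travel; it takes about 8 N to pull or push it past. When out, a green band shows on the stem.
- yellow_knob_grip (a point): Middle of the head of the yellow knob, a bystander: same size and build as the red one on a like white box of its own. The two boxes change places between starts.
- yellow_knob (a joint): Travel of the yellow knob in m, straight up: 0 = pushed fully in (off, as it starts and must stay), 0.025 = out.

How it is judged (in metres and radians):
On the way, in this order (a step that is already met when the one before it is completed fails the run):
1. the red knob is out at its on detent (at least 20 mm of its 25 mm) for 1.5 s (value of joint red_knob above 0.02 m), for 1.5 s.
2. the red knob is pushed in again (within 4 mm of fully in) (value of joint red_knob below 0.004 m), for 0.2 s.
At the end, for the whole second after the job is handed in: The red knob, having been out, is in again within 4 mm of its end of travel and released; the yellow knob is in within 4 mm (value of joint each of red_knob, yellow_knob below 0.004 m); the robot touches nothing.
It fails at once if the yellow knob is pulled out (more than 6 mm) (value of joint yellow_knob above 0.006 m).
It also fails if it takes over 35 s, if anything falls off the work surface, if the arm or the gripper's body presses on something with over 40 N, if the wrist force passes 120 N, or if a joint passes its speed limit or range.

## Working session

There is one attempt and no reset: what is moved stays moved. The work goes in short steps, Python scripts to look and compute and a tool call to move; the robot and the scene stay as the last step left them, time stands still between calls to the robot, and variables do not carry over. Pictures are saved under pics/ and viewed, at most 10 in all, crops included, and the job is handed in when it is done.

Besides the shell and the picture viewer there is one more tool, called in YAML: its name, and indented under it one key for each argument. play_rows: Moves the arm, as the interface text tells. Its arguments: {"type":"object","properties":{"dp":{"type":"array"},"yaw":{"type":"array"},"gripper":{"type":"number"}},"required":["dp","yaw"]}

```bash
mkdir -p pics
cat > h.py <<'E'
from workcell import ctrl, viewer, ticket, models
import numpy as np, cv2
from scipy.spatial.transform import Rotation as R
def cam(name):
    o=ctrl.get_obs(); p=viewer.get_image(name)
    if 'T' in p: T=np.array(p['T'])
    else:
        W=np.eye(4); W[:3,:3]=R.from_rotvec(o['orientation']).as_matrix(); W[:3,3]=o['ee_pos']; T=W@np.array(p['hand_eye'])
    return p,T
def ray(p,T,u,v):
    d=np.array([(u-p['cx'])/p['fx'],-(v-p['cy'])/p['fy'],-1]); return T[:3,3],T[:3,:3]@d
def at_z(p,T,u,v,z):
    c,d=ray(p,T,u,v); return c+d*(z-c[2])/d[2]
E
cat > look.py <<'E'
from h import *
import sys
for n in sys.argv[2:]:
    p,T=cam(n); cv2.imwrite(f'pics/{n}{sys.argv[1]}.png',p['pixels'][:,:,::-1])
    print(n,[k for k in p if k not in('pixels','range_z')],T[:3,3].round())
    for k in('red_knob_grip','yellow_knob_grip'):
        for m in models.landmark_of(p,k)[:2]:
            u,v=m['location']; c,d=ray(p,T,u,v); r=p['range_z'][int(v),int(u)]
            print(k,round(m['conf'],2),round(u),round(v),'z88:',at_z(p,T,u,v,88).round(1),'surf:',(c+d*r).round(1))
o=ctrl.get_obs(); print(o['t'],o['ee_pos'],o['orientation'],o['ft_force'])
E
python3 look.py 0 side top wrist
```

```text
side ['fx', 'fy', 'cx', 'cy', 'T', 'shot'] [364. 946. 462.]
red_knob_grip 0.91 328 226 z88: [505.2  94.9  88. ] surf: [501.9 114.7  96.7]
yellow_knob_grip 0.88 305 300 z88: [496.8 325.6  88. ] surf: [494.3 337.4  95.1]
top ['fx', 'fy', 'cx', 'cy', 'T', 'shot'] [400. 190. 958.]
red_knob_grip 0.83 370 252 z88: [511.6 104.4  88. ] surf: [509.8 105.8 102.2]
yellow_knob_grip 0.67 250 261 z88: [501.5 319.8  88. ] surf: [500.  317.8 101.5]
wrist ['fx', 'fy', 'cx', 'cy', 'hand_eye', 'shot'] [ 246. -580.  384.]
0.45 [ 165.98725764 -602.47184245  222.5965854 ] [-3.11308096e+00 -4.21008969e-01  8.43317008e-05] [-0.24166751 -1.10853293 -0.18221215]
```

View pics/top0.png

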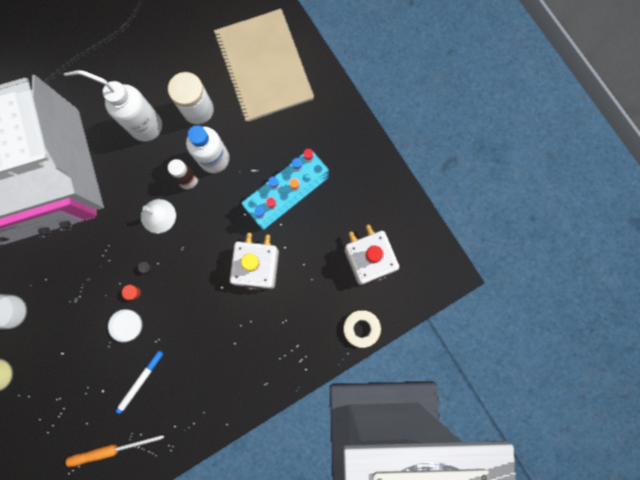

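View pics/side0.png

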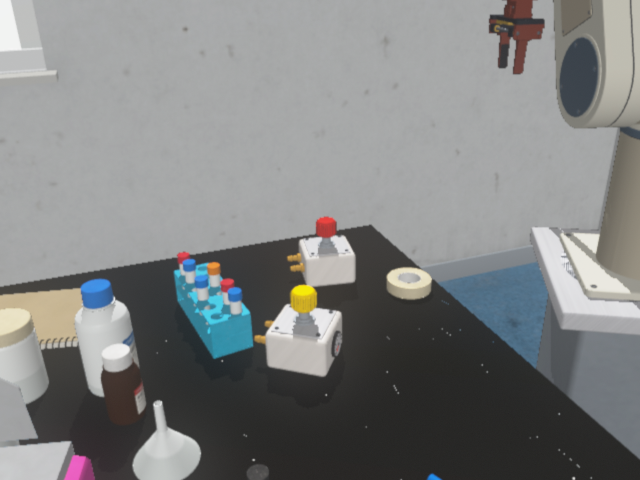

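Top view shows red at about (375,254) and yellow at (250,262). The side view shows red at (326,226), the far box. That puts red near (505,98). I'll move above it.

play_rows:
  dp:
    - [17,34,0]
    - [17,34,0]
    - [17,34,0]
    - [17,34,0]
    - [17,34,0]
    - [17,34,0]
    - [17,34,0]
    - [17,34,0]
  yaw: [0,0,0,0,0,0,0,0]
  gripper: 0

```text
t: 1.12
ee_pos: [302.5, -329.0, 222.9]
orientation: [3.113, 0.42, 0.001]
ft_force: [0.1, -0.8, 0.1]
width: 88.0
grasp_force: 0.0
```

play_rows:
  dp:
    - [17,34,0]
    - [17,34,0]
    - [17,34,0]
    - [17,34,0]
    - [17,34,0]
    - [17,34,0]
    - [17,34,0]
    - [17,34,0]
  yaw: [0,0,0,0,0,0,0,0]

```text
t: 1.78
ee_pos: [438.6, -56.7, 223.0]
orientation: [3.113, 0.421, 0.001]
ft_force: [0.5, -0.4, 0.5]
width: 87.8
grasp_force: 0.0
```

play_rows:
  dp:
    - [10,34,0]
    - [10,34,0]
    - [10,34,0]
    - [0,20,0]
    - [0,0,0]
    - [0,0,0]
  yaw: [0,0,0,0,0,0]

```text
t: 2.28
ee_pos: [467.9, 64.2, 222.6]
orientation: [3.112, 0.425, -0.0]
ft_force: [0.4, -0.7, -0.2]
width: 87.6
grasp_force: 0.0
```

```bash
python3 look.py 1 wrist top
```

```text
wrist ['fx', 'fy', 'cx', 'cy', 'hand_eye', 'shot'] [548.  87. 384.]
red_knob_grip 0.94 287 168 z88: [504.5  95.6  88. ] surf: [506.5  95.2 101.4]
top ['fx', 'fy', 'cx', 'cy', 'T', 'shot'] [400. 190. 958.]
red_knob_grip 0.47 374 253 z88: [509.6  95.5  88. ] surf: [479.3 121.5 327.9]
yellow_knob_grip 0.5 247 262 z88: [499.5 326.3  88. ] surf: [498.1 324.4 100.4]
2.5833 [467.92351126  62.45011226 222.73147024] [3.11355420e+00 4.18323977e-01 2.99184861e-05] [ 0.07520388 -0.17494328 -0.08320099]
```

play_rows:
  dp:
    - [18,16,-18]
    - [19,17,-18]
    - [0,0,-18]
    - [0,0,-19]
    - [0,0,0]
    - [0,0,0]
  yaw: [0,0,0,0,0,0]

```text
t: 3.08
ee_pos: [504.3, 95.8, 149.1]
orientation: [3.113, 0.42, -0.004]
ft_force: [0.7, -0.1, 0.8]
width: 87.8
grasp_force: 0.0
```

```bash
python3 look.py 2 wrist
python3 - <<'E'
from h import *
p,T=cam('wrist'); im=p['pixels'].astype(int)
m=((im[:,:,0]>120)&(im[:,:,1]<80)&(im[:,:,2]<80)&(p['range_z']>0)).astype(np.uint8)
v,u=np.nonzero(m); r=p['range_z'][v,u]
d=np.c_[(u-p['cx'])/p['fx'],-(v-p['cy'])/p['fy'],-np.ones(len(u))]*r[:,None]
w=d@T[:3,:3].T+T[:3,3]
t=w[(abs(w[:,2]-101)<5)&(np.hypot(w[:,0]-505,w[:,1]-96)<25)]; print(len(t),t.min(0),t.max(0),t.mean(0))
E
```

```text
wrist ['fx', 'fy', 'cx', 'cy', 'hand_eye', 'shot'] [585. 118. 310.]
red_knob_grip 0.63 317 256 z88: [507.7  95.7  88. ] surf: [512.   96.9 100.2]
3.2333 [505.75744936  96.18360608 150.89487684] [-3.11333979e+00 -4.19769170e-01 -2.98183150e-03] [-0.15750368  0.11862662 -0.2191213 ]
2173 [491.37261147  81.36320618  96.02026349] [522.94651098 112.77062533 102.50564873] [508.11878562  97.43832648  99.83286643]
```

View pics/wrist2.png

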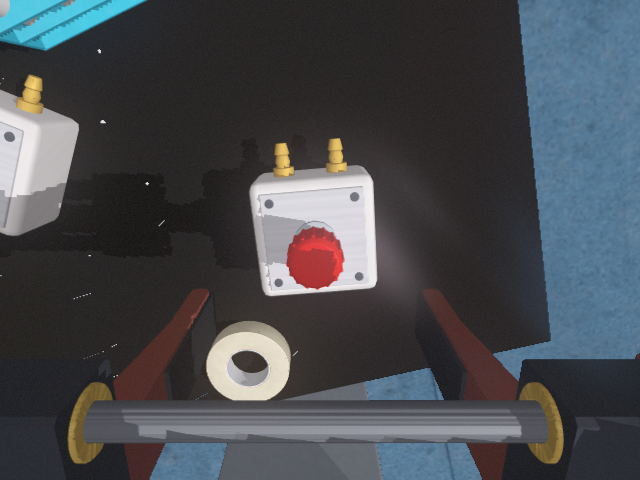

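Red head at (316,258), box upright below it, centre about (507,97); both fingers are clear of it. Next I descend to TCP z≈69 and grip.

play_rows:
  dp:
    - [2,1,-20]
    - [0,0,-20]
    - [0,0,-20]
    - [0,0,-14]
    - [0,0,-7]
    - [0,0,0]
    - [0,0,0]
  yaw: [0,0,0,0,0,0,0]

```text
t: 3.87
ee_pos: [507.5, 97.5, 69.3]
orientation: [-3.113, -0.421, -0.001]
ft_force: [-0.4, -0.5, 0.1]
width: 87.8
grasp_force: 0.0
```

play_rows:
  dp:
    - [0,0,0]
    - [0,0,0]
    - [0,0,0]
    - [0,0,0]
    - [0,0,0]
    - [0,0,0]
    - [0,0,0]
    - [0,0,0]
  yaw: [0,0,0,0,0,0,0,0]
  gripper: 1

```text
t: 4.53
ee_pos: [507.0, 97.4, 68.7]
orientation: [3.113, 0.421, -0.0]
ft_force: [-0.1, 0.5, 0.8]
width: 38.2
grasp_force: 0.0
```

play_rows:
  dp:
    - [0,0,0]
    - [0,0,0]
    - [0,0,0]
    - [0,0,0]
  yaw: [0,0,0,0]

```text
t: 4.87
ee_pos: [507.1, 97.0, 68.7]
orientation: [3.113, 0.421, 0.0]
ft_force: [0.4, -5.0, 0.5]
width: 31.4
grasp_force: 30.0
```

play_rows:
  dp:
    - [0,0,3]
    - [0,0,4]
    - [0,0,4]
    - [0,0,4]
    - [0,0,4]
    - [0,0,3]
    - [0,0,3]
    - [0,0,0]
  yaw: [0,0,0,0,0,0,0,0]

```text
t: 5.53
ee_pos: [507.1, 97.0, 93.7]
orientation: [3.113, 0.421, 0.001]
ft_force: [1.4, -5.4, -0.9]
width: 31.5
grasp_force: 30.0
```

```bash
python3 look.py 3 side
```

```text
side ['fx', 'fy', 'cx', 'cy', 'T', 'shot'] [364. 946. 462.]
red_knob_grip 0.74 325 212 z88: [518.4  39.   88. ] surf: [504.9 118.4 120.8]
yellow_knob_grip 0.83 303 300 z88: [499.1 325.5  88. ] surf: [496.6 336.9  94.9]
5.6833 [507.10878785  97.00120803  93.69027759] [3.11265409e+00 4.21009290e-01 1.51138229e-04] [ 0.60043495 -6.45242199 -1.24479253]
```

```bash
python3 -c "
import cv2
i=cv2.imread('pics/side3.png')[150:310,240:440];cv2.imwrite('pics/c3.png',cv2.resize(i,None,fx=4,fy=3.75,interpolation=2)[:600])"
```

```text
(no output)
```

View pics/c3.png

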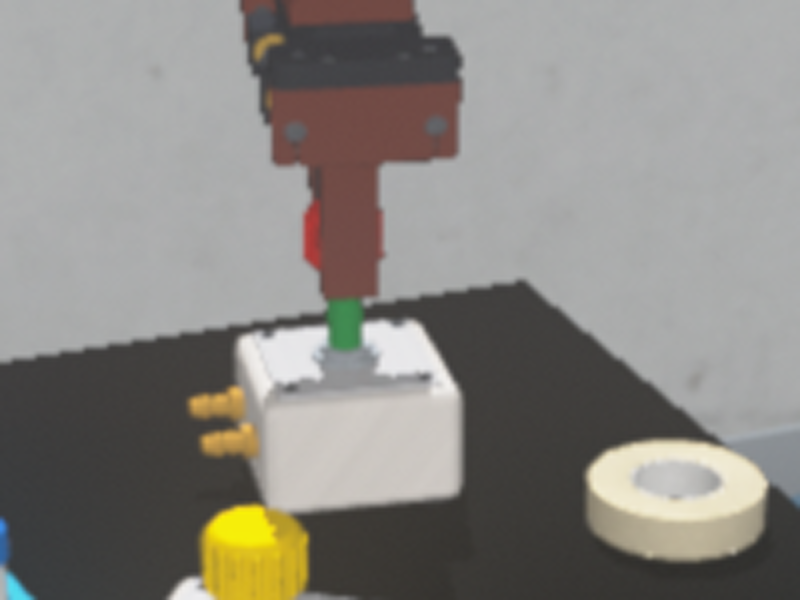

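play_rows:
  dp:
    - [0,0,0]
    - [0,0,0]
    - [0,0,0]
    - [0,0,0]
    - [0,0,0]
    - [0,0,0]
    - [0,0,0]
    - [0,0,0]
  yaw: [0,0,0,0,0,0,0,0]

```text
t: 6.35
ee_pos: [507.1, 97.0, 93.7]
orientation: [3.113, 0.421, 0.0]
ft_force: [1.5, -5.3, -0.3]
width: 31.7
grasp_force: 30.0
```

play_rows:
  dp:
    - [0,0,0]
    - [0,0,0]
    - [0,0,0]
    - [0,0,0]
    - [0,0,0]
    - [0,0,0]
    - [0,0,0]
    - [0,0,0]
  yaw: [0,0,0,0,0,0,0,0]

```text
t: 7.02
ee_pos: [507.1, 97.0, 93.7]
orientation: [3.113, 0.421, 0.0]
ft_force: [1.8, -5.6, -0.5]
width: 31.6
grasp_force: 30.0
```

play_rows:
  dp:
    - [0,0,0]
    - [0,0,0]
    - [0,0,0]
    - [0,0,0]
    - [0,0,0]
    - [0,0,0]
    - [0,0,0]
  yaw: [0,0,0,0,0,0,0]

```text
t: 7.6
ee_pos: [507.1, 97.0, 93.7]
orientation: [3.113, 0.421, 0.0]
ft_force: [1.4, -5.7, -1.5]
width: 31.4
grasp_force: 30.0
```

The knob is out: the green stem shows at crop (345,325), and it has been held for over 2 s. I'll push it back in by 26 mm, slightly past the start, so the grip seats it.

play_rows:
  dp:
    - [0,0,-4]
    - [0,0,-5]
    - [0,0,-5]
    - [0,0,-5]
    - [0,0,-4]
    - [0,0,-2]
    - [0,0,-1]
    - [0,0,0]
  yaw: [0,0,0,0,0,0,0,0]

```text
t: 8.27
ee_pos: [507.2, 97.0, 68.6]
orientation: [3.113, 0.421, 0.0]
ft_force: [-2.3, -6.5, 11.0]
width: 31.7
grasp_force: 30.0
```

play_rows:
  dp:
    - [0,0,0]
    - [0,0,0]
    - [0,0,0]
    - [0,0,0]
  yaw: [0,0,0,0]

```text
t: 8.6
ee_pos: [507.2, 97.0, 68.6]
orientation: [3.113, 0.421, 0.001]
ft_force: [-1.5, -6.5, 9.7]
width: 31.5
grasp_force: 30.0
```

play_rows:
  dp:
    - [0,0,0]
    - [0,0,0]
    - [0,0,0]
    - [0,0,0]
    - [0,0,0]
    - [0,0,0]
    - [0,0,0]
    - [0,0,0]
  yaw: [0,0,0,0,0,0,0,0]
  gripper: 0

```text
t: 9.27
ee_pos: [507.0, 97.5, 67.6]
orientation: [-3.113, -0.421, 0.0]
ft_force: [0.4, -0.4, 0.1]
width: 81.3
grasp_force: 0.0
```

play_rows:
  dp:
    - [0,0,10]
    - [0,0,20]
    - [0,0,25]
    - [0,0,25]
    - [0,0,25]
    - [0,0,15]
    - [0,0,0]
    - [0,0,0]
  yaw: [0,0,0,0,0,0,0,0]

```text
t: 9.93
ee_pos: [507.5, 97.6, 188.8]
orientation: [-3.113, -0.421, -0.004]
ft_force: [-0.3, 0.0, -0.2]
width: 88.0
grasp_force: 0.0
```

```bash
python3 look.py 4 side; python3 -c "
import cv2
i=cv2.imread('pics/side4.png')[150:310,240:440];cv2.imwrite('pics/c4.png',cv2.resize(i,None,fx=4,fy=3.75,interpolation=2)[:600])"
```

```text
side ['fx', 'fy', 'cx', 'cy', 'T', 'shot'] [364. 946. 462.]
red_knob_grip 0.96 328 228 z88: [503.1 103.3  88. ] surf: [501.5 112.8  92.2]
yellow_knob_grip 0.93 304 297 z88: [498.5 318.2  88. ] surf: [363.6 945.8 462.4]
10.0833 [506.14599916  97.32134034 186.63994007] [ 3.11322143  0.4209298  -0.00317658] [ 0.63947064  1.03745736 -0.8067882 ]
```

View pics/c4.png

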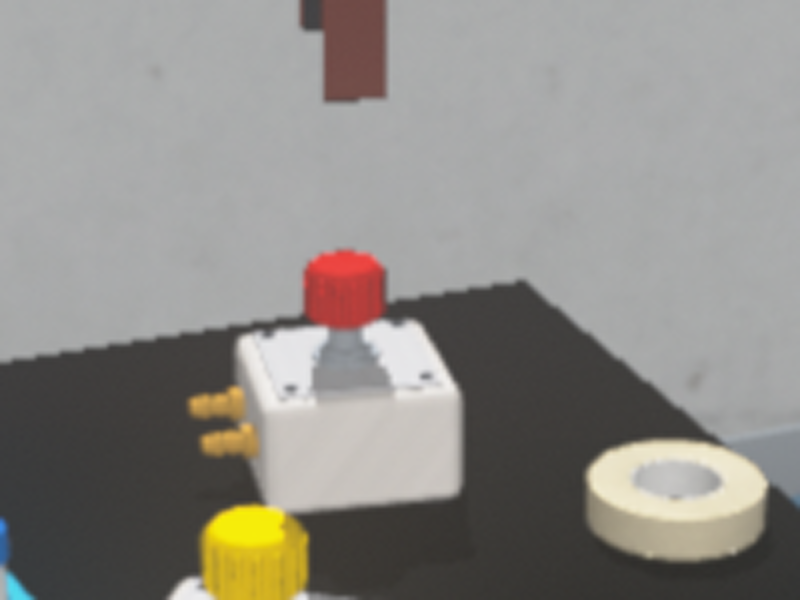

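The red knob is back in at crop (345,290), with no green showing and the gripper clear of it. The yellow knob is unchanged.

```bash
python3 -c "
from workcell import ticket
print(ticket.close_job())"
```

```text
the job is handed in; nothing more can be done
None
```

I pulled the red knob out to its on detent, held it there for just over two seconds, pushed it fully in and released it. The yellow knob was not touched, and the job is handed in (no verdict was returned).

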